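# Latch the gate of the planting case

### The arm

A 6-joint arm with a two-finger parallel gripper is mounted at the origin on the work surface. World frame = base frame: x ahead of the robot, y to its left, z up, the work surface at z = 0. Lengths are in m, angles in rad, forces in N, time in s.
With the tool pointing down it reaches from about 0.275 to 0.825 m from the base axis. Payload 4.9 kg.
Tool frame: the origin (TCP) lies midway between the tips of the shut fingers; the grasp point (between the pads) lies 19 mm behind it (grip_point_offset is the distance from the TCP to the grasp point, in m); z points along the fingers, x is the direction in which the jaws open and shut, and the axes are right-handed (so a half turn about z gives the same grasp; the last joint's range is limited). The gripper opens to 85 mm and grips with 20 to 120 N. Pads are 22 mm wide; open, the fingers measure 114 mm over their backs; the gripper's body (76 mm by 85 mm) begins 54 mm behind the grasp point. The pads swing forward as they close: fully open they stand 13 mm farther back than shut.
Start: joints at [1.109, 0.326, -0.193, 1.052, 0, 1.437], TCP at [0.177, 0.521, 0.231] pointing down, gripper open.
Joint ranges: [-2.65, 2.65], [-0.97, 1.79], [-1.3, 1.35], [-1.93, 2.1], [-1.47, 1.37], [-3.14, 3.14]. Speed limits (rad/s): [2.57, 2.57, 3.14, 3.14, 3.14, 3.14].

### API

Orientations are given as a rotation vector (axis times angle).
In Python, from cell import * gives the robot as it stands. Calls block until the motion is done:
- movep(position, orientation): joint-space move of the TCP to a pose.
- move_l(position, velocity=0.15, rot=None, until_force=None): straight line of the TCP; rot=None keeps the orientation; velocity is the mean speed in m/s. With until_force (N) it stops when the force on the tool has changed by that much, and returns True; else False.
- set_joints(angles): joint-space move.
- let_go() and grab(newtons=None): open the fingers fully, or close them until they stop; newtons is the grip in N (None keeps the last).
- sleep(seconds).
- ik(position, orientation): joint angles nearest the present ones, or None.
- get_state(): the state.
- grab_frame(name): name is "side" or "top"; returns a dict with "img" (420x560x3 uint8, red, green, blue), "fx", "fy", "cx", "cy" (pixels), "cam_to_world" (4x4, takes a point from camera to world coordinates). Camera axes: x right, y down, z forward; pixel columns grow to the right and rows downward; lengths in m; the calibration is good to about 2 mm. A picture is of the moment at which its call begins. There is no depth.
A pose or a line that the arm cannot do raises MotionError and nothing moves.
- sign_off(): hands the job in, once; it reports no verdict.
Trained networks look in the newest picture that a camera, given by its name, has taken for a name from the list of things; names that differ only in an ending like _2 or _b are one class to them, and where a whole thing is asked for, a point or a joint stands for the part that bears it (a point fixed in the world has none). Each returns a list of dicts, best first, with "score" (0 to 1); they miss things now and then, are a little off and sometimes report something else, mostly with a low value. They report only what shows in the picture. A call takes as long as a camera call.
- spot_in(camera, name): "centre" ([column, row] in pixels, amid what is visible of it).
- silhouettes(camera, name): "mask" (420x560 bool, what is visible of it) and "centre" ([column, row] in pixels, amid what is visible of it).
- tip_of(camera, name): "centre" ([column, row] in pixels: a listed point, or the origin of a listed thing).
The state is a dict: "clock": time; "q": joint angles; "joint_velocities": joint speeds; "tau": joint torques, N m; "position": TCP position; "eef_rot": TCP orientation; "contact_force": force on the tool from outside, world axes, zero at the start; "wrist_torque": the same for the moment, N m; "finger_gap": opening from 0.0 (shut) to 1.0 (fully open).
Only numpy, scipy, OpenCV 4.12 (cv2) and the standard library are available. Lean on these libraries where they do the work, as an engineer would, in place of code of your own. Each camera call takes 0.05 s, during which the arm holds its last target.

### The job

One of the two planting cases, the sage-green one, has been left with its front gate ajar. Lift that gate's latch bar by its orange thumb tab, swing the gate shut so that the bar passes over the lip of the catch, and let the bar drop into the catch so the gate is latched. Leave the wooden case's gate latched as it is, and do not shift the pots and the jar on the bench.

Things in the scene. Friction and masses are not known exactly. Their poses are not given: they have to be found in the camera images.
- green_gate (a joint): Swing of the sage-green case's gate about its upright hinge, rad: 0 = shut against its stop, grows as it opens out to the case's front; starts ajar at 0.35 to 0.6. Light friction (0.3 N at the tab), stays where left. The case is fixed, 200 mm wide, 170 deep, open-topped, rim and gate top 112 mm above the bench, nothing inside rises above the rim. Gate 138 mm long, 12 thick.
- green_latch (a joint): Lift of the steel latch bar on the outside of the green gate, rad: 0 = level on its stop, grows as the free end rises, to 0.7; falls by its weight when let go. Pivot axis level, square to the gate face, 15 mm along the gate from the hinge line, 16 mm out from the gate's mid-plane, 104 mm above the bench. Bar 10 mm thick, 16 high, its free end 154 mm from the pivot, beyond the gate's edge.
- green_tab (a point): Grip point of the orange upright thumb tab on the green bar; pinch from above across its thickness. Tab 10 mm thick (point x, square to the gate), 26 wide along the bar (y; -y to the free end). Bar level: point 145 mm and tab top 166 mm above the bench; point is 110 mm along the bar from the pivot and 41 mm above it, 125 mm along the gate from its hinge line. Free space round it above 115 mm.
- green_catch (a point): Middle of the trough floor of the green case's fixed dark steel catch, on the post beside the gate's free edge, 96 mm above the bench, open at the top. Its square front lip, 6 mm thick, rises 15 mm above the floor: it stops a level bar with the gate 0.2 rad open; a bar lifted 0.13 rad or more (0.25 is comfortable) passes over. Gate shut, the bar has 19 mm of free room behind the lip.
- green_gate_hinge (a point): Point on the upright hinge line of the green gate, in the gate's mid-plane, 145 mm above the bench. Fixed to the case: x axis points into the case (away from its front), z up, y along the front; the shut gate reaches along -y. An opening gate turns clockwise seen from above.
- wood_latch (a joint): Lift of the latch bar of the other, light wood case, otherwise the same; it is already shut and latched (0) and must stay so.
- wood_gate (a joint): Swing of the wooden case's gate, shut (0, with some play to its catch).
- painted_pot: Loose sage and ochre painted flower pot, 100 mm across, 95 mm high; origin at the centre of its underside. Bystander.
- glass_jar: Loose open glass jar with soil and a succulent, 92 mm across, 105 mm high; origin at the centre of its underside. Bystander.
- small_pot: Loose small terracotta pot with a succulent, 68 mm across, pot 55 mm and plant about 70 mm high; origin at the centre of its underside. Bystander.

How it is judged:
On the way:
1. the green gate's latch bar is lifted (value of joint green_latch above 0.08 rad), for 0.1 s.
At the end, for the whole second after the job is handed in: The green gate is shut (within 0.15 rad, the play of its catch) with its bar lying down in the catch (within 0.05 rad of level) and at rest; the wooden case's gate is still shut and its bar still down (value of joint green_gate below 0.15 rad and value of joint each of green_latch, wood_latch below 0.05 rad and velocity of joint green_latch between -0.1 and 0.1 rad/s and value of joint wood_gate below 0.17 rad); the robot touches nothing.
It fails at once if the wooden case's latch bar was lifted (value of joint wood_latch above 0.1 rad).
It fails at once if the painted pot was shifted by more than 30 mm (distance of painted_pot from where it was at the start of the episode above 0.03 m).
It fails at once if the glass jar was shifted by more than 30 mm (distance of glass_jar from where it was at the start of the episode above 0.03 m).
It fails at once if the small pot was shifted by more than 30 mm (distance of small_pot from where it was at the start of the episode above 0.03 m).
It also fails if it takes over 32 s, if anything falls off the work surface, if the arm or the gripper's body presses on something with over 40 N, if the wrist force passes 120 N, or if a joint passes its speed limit or range.

## Working session

There is one attempt and no reset: what is moved stays moved. The work goes in short steps, each a Python script; the robot and the scene stay as the last script left them, time stands still between calls to the robot, and variables do not carry over. Pictures are saved under pics/ and viewed, and the job is handed in when it is done.

```bash
mkdir -p pics; ls; python3 - <<'E'
from cell import *
import cv2
for c in("side","top"):
    f=grab_frame(c); cv2.imwrite(f"pics/{c}0.png",f["img"][:,:,::-1])
    print(c,f["fx"],f["fy"],f["cx"],f["cy"],f["cam_to_world"])
    for n in("green_tab","green_catch","green_gate_hinge"):
        print(n,[(round(d["score"],2),d["centre"]) for d in tip_of(c,n)][:4])
print(get_state())
E
```

```text
pics
side 506.0087464937938 506.0087464937938 262.9898950841399 214.46303975325733 [[ 0.92208758 -0.25093912  0.29459134  0.06897732]
 [-0.38689046 -0.61428058  0.68773188 -1.01916471]
 [ 0.00838291 -0.74812361 -0.66350644  1.06551998]
 [ 0.          0.          0.          1.        ]]
green_tab [(0.81, [286.2, 239.3])]
green_catch [(0.83, [310.3, 267.8])]
green_gate_hinge [(0.57, [299.0, 214.9])]
top 435.8605649859689 435.8605649859689 272.2171086228741 207.64883293907855 [[ 0.02563281 -0.98782194  0.15346259  0.32200925]
 [-0.99955371 -0.02768174 -0.01122917  0.0017563 ]
 [ 0.01534053 -0.15310627 -0.98809065  1.318861  ]
 [ 0.          0.          0.          1.        ]]
green_tab [(0.73, [354.4, 204.4]), (0.55, [335.5, 217.0])]
green_catch [(0.6, [354.1, 201.4]), (0.19, [334.4, 217.8])]
green_gate_hinge [(0.84, [303.8, 183.4])]
{'clock': 0.4, 'q': array([ 1.10878779e+00,  3.26337155e-01, -1.92749585e-01,  1.05199266e+00,
        2.57926298e-06,  1.43664730e+00]), 'joint_velocities': array([-0.00124304, -0.00062603,  0.00201788, -0.00100133,  0.00041409,
        0.00084916]), 'tau': array([-2.42687011e-04, -4.42864752e+01,  2.62401599e+01,  5.31303696e-03,
       -1.85968961e-04,  2.63411884e-06]), 'position': array([0.17703873, 0.52065099, 0.2311492 ]), 'eef_rot': array([ 2.55408550e+00,  1.82905249e+00, -3.94772750e-04]), 'contact_force': array([ 0.39483874, -0.0631703 ,  0.13080369]), 'wrist_torque': array([0.0006893 , 0.00353181, 0.00206726]), 'finger_gap': 1.0001525183645337}
```

View pics/side0.png

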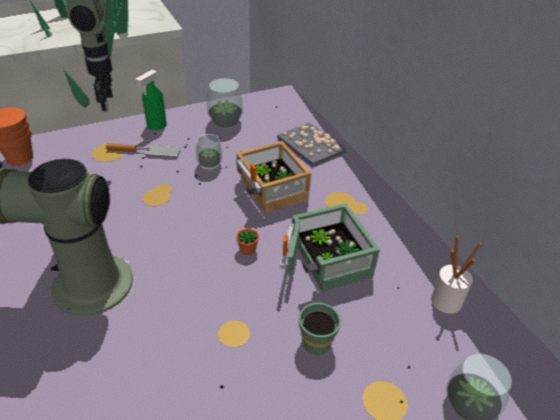

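View pics/top0.png

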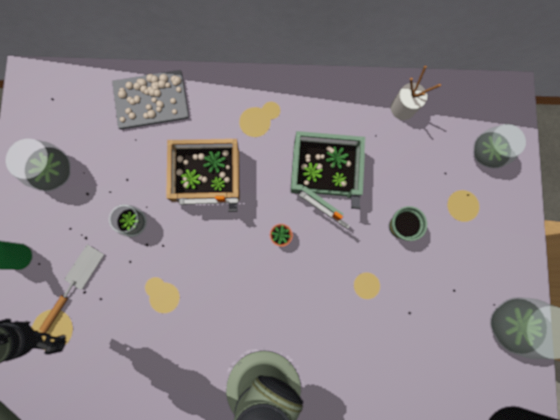

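The two views show the green case at top px (292–364, 132–195), with its gate ajar from about (303,190) to (353,230). The orange tab is at about (337,216) in top and (286,243) in side, and the catch is near (355,201) in top. I'll zoom in and triangulate.

```bash
cat > h.py <<'E'
import numpy as np, cv2
from cell import *
def ray(f,uv):
    T=np.array(f["cam_to_world"]); d=T[:3,:3]@np.array([(uv[0]-f["cx"])/f["fx"],(uv[1]-f["cy"])/f["fy"],1.])
    return T[:3,3],d
def atz(f,uv,z):
    o,d=ray(f,uv); return o+d*(z-o[2])/d[2]
def proj(f,p):
    T=np.linalg.inv(f["cam_to_world"]); c=T[:3,:3]@np.array(p)+T[:3,3]
    return np.array([f["fx"]*c[0]/c[2]+f["cx"],f["fy"]*c[1]/c[2]+f["cy"]])
def tri(fa,a,fb,b):
    A=[];B=[]
    for f,uv in((fa,a),(fb,b)):
        o,d=ray(f,uv); d/=np.linalg.norm(d); P=np.eye(3)-np.outer(d,d); A.append(P);B.append(P@o)
    x,*_=np.linalg.lstsq(np.vstack(A),np.hstack(B),rcond=None); return x
E
python3 - <<'E'
from h import *
F={c:grab_frame(c) for c in("side","top")}
t=F["top"];s=F["side"]
for n,z in(("green_tab",.145),("green_catch",.096),("green_gate_hinge",.145)):
    for c in F:
        for d in tip_of(c,n)[:3]: print(n,c,round(d["score"],2),atz(F[c],d["centre"],z).round(4))
for n in("painted_pot","small_pot","glass_jar"):
    for d in tip_of("top",n)[:3]: print(n,round(d["score"],2),atz(t,d["centre"],0).round(3))
for c,(x0,y0,x1,y1) in(("top",(280,120,400,250)),("side",(220,190,390,300))):
    im=F[c]["img"][y0:y1,x0:x1,::-1]; k=4.6
    cv2.imwrite(f"pics/{c}z.png",cv2.resize(im,None,fx=k,fy=k,interpolation=cv2.INTER_CUBIC))
# orange blobs
for c in F:
    hsv=cv2.cvtColor(F[c]["img"],cv2.COLOR_RGB2HSV); m=cv2.inRange(hsv,(3,200,140),(14,255,255))
    n,l,st,ce=cv2.connectedComponentsWithStats(m)
    print(c,[(st[i].tolist(),ce[i].round(1).tolist()) for i in range(1,n) if st[i,4]>8])
E
```

```text
green_tab side 0.58 [ 0.4896 -0.187   0.145 ]
green_tab side 0.58 [ 0.5094 -0.2913  0.145 ]
green_tab top 0.65 [ 0.4857 -0.1891  0.145 ]
green_catch side 0.81 [ 0.5309 -0.2518  0.096 ]
green_catch top 0.84 [ 0.5303 -0.2504  0.096 ]
green_gate_hinge side 0.85 [ 0.5539 -0.0968  0.145 ]
green_gate_hinge top 0.85 [ 0.5654 -0.101   0.145 ]
painted_pot 0.78 [ 0.471 -0.393  0.   ]
small_pot 0.74 [ 0.431 -0.038  0.   ]
glass_jar 0.66 [0.467 0.406 0.   ]
side [([251, 165, 4, 4, 11], [252.5, 166.4]), ([285, 236, 2, 6, 12], [285.5, 238.5])]
top [([217, 197, 7, 3, 12], [220.3, 198.3]), ([335, 213, 6, 5, 15], [337.3, 215.1])]
```

View pics/topz.png

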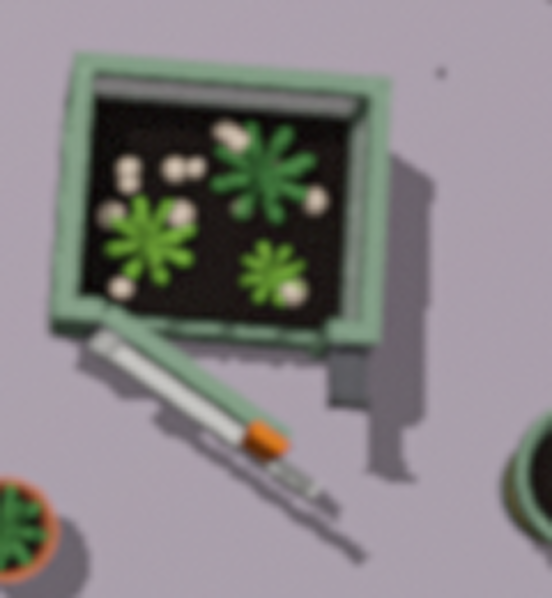

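View pics/sidez.png

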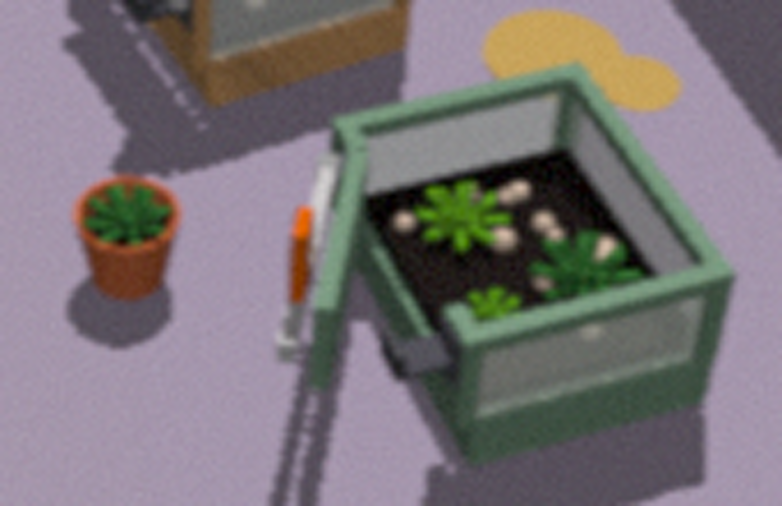

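```bash
cat > fit.py <<'E'
from h import *
from scipy.optimize import least_squares
F={c:grab_frame(c) for c in("side","top")}
top=[(50,325),(380,345),(390,78),(75,52)]; side=[(335,122),(463,342),(730,272),(578,65)]
topc=[(280+u/4.6,120+v/4.6) for u,v in top]
sidec=[(220+u/4.6,190+v/4.6) for u,v in side]
# order: top FL,FR,BR,BL ; side FL,FR,BR,BL
C=np.array([(-.085,.1),(-.085,-.1),(.085,-.1),(.085,.1)])
def R(a): return np.array([[np.cos(a),-np.sin(a)],[np.sin(a),np.cos(a)]])
def res(p):
    r=[]
    for c,L in zip(C,range(4)):
        w=np.r_[R(p[2])@c+p[:2],.112]
        r+=list(proj(F["top"],w)-topc[L])+list(proj(F["side"],w)-sidec[L])
    return r
s=least_squares(res,[.63,-.17,-.05],loss="soft_l1")
print("case",s.x.round(4),np.array(res(s.x)).reshape(4,4).round(1).tolist())
psi0=s.x[2]; cen=s.x[:2]
obs=[]
for i in range(3):
  for c in F:
    F[c]=grab_frame(c)
    for n in("green_tab","green_catch","green_gate_hinge"):
        for d in tip_of(c,n)[:1]:
            obs.append((c,n,np.array(d["centre"]),d["score"]))
def model(p):
    h=p[:2]; Rp=R(p[2])
    tab=h+Rp@R(-p[3])@np.array([-.016,-.125])
    return {"green_tab":np.r_[tab,.145],"green_catch":np.r_[h+Rp@np.array([p[4],p[5]]),.096],"green_gate_hinge":np.r_[h,.145]}
def res2(p):
    m=model(p); r=[]
    for c,n,uv,sc in obs: r+=list((proj(F[c],m[n])-uv)*sc)
    return np.r_[r,(p[2]-psi0)/.01,(p[4]+.016)/.003,(p[5]+.155)/.004]
s=least_squares(res2,[.56,-.1,psi0,.45,-.016,-.155],loss="soft_l1")
p=s.x; print(p.round(4)); 
for k,v in model(p).items(): print(k,v.round(4))
for o in obs: print(o[0],o[1],o[2],round(o[3],2),(proj(F[o[0]],model(p)[o[1]])-o[2]).round(1))
print("hinge in case frame",R(psi0).T@(p[:2]-cen))
np.save("p.npy",p)
E
python3 fit.py
```

```text
case [ 0.6435 -0.1704 -0.0554] [[0.9, -1.6, -1.7, -0.8], [-0.2, -0.1, -0.2, 0.6], [0.5, 0.1, 0.5, 0.2], [-0.1, 0.0, -0.5, -1.1]]
[ 0.569  -0.0951 -0.06    0.5061 -0.0209 -0.1572]
green_tab [ 0.4884 -0.1921  0.145 ]
green_catch [ 0.5386 -0.2508  0.096 ]
green_gate_hinge [ 0.569  -0.0951  0.145 ]
side green_tab [286.6 242.2] 0.47 [-0.7  1.5]
side green_catch [313.  264.1] 0.79 [-0.7  2.7]
side green_gate_hinge [297.9 214.5] 0.78 [-0.1 -1.6]
top green_tab [337.  218.7] 0.67 [ 1.3 -3.5]
top green_catch [356.4 201.1] 0.61 [-0.4 -0.4]
top green_gate_hinge [282.7 237.1] 0.17 [ 20.5 -51.8]
side green_tab [286.2 241.3] 0.82 [-0.3  2.4]
side green_catch [314.5 267.8] 0.85 [-2.2 -1. ]
side green_gate_hinge [297.9 213.7] 0.8 [-0.1 -0.8]
top green_tab [338.1 215.3] 0.62 [ 0.2 -0.1]
top green_catch [357.3 201.8] 0.93 [-1.3 -1.1]
top green_gate_hinge [303.3 185.8] 0.62 [-0.1 -0.5]
side green_tab [286.6 242.5] 0.64 [-0.7  1.2]
side green_catch [310.  266.3] 0.93 [2.3 0.5]
side green_gate_hinge [299.8 214.5] 0.96 [-2.  -1.6]
top green_tab [338.4 213.5] 0.77 [-0.1  1.7]
top green_catch [355.1 203. ] 0.62 [ 0.9 -2.3]
top green_gate_hinge [301.8 185.6] 0.83 [ 1.4 -0.3]
hinge in case frame [-0.07860095  0.07106796]
```

```bash
cat > kin.py <<'E'
from h import *
from scipy.spatial.transform import Rotation as Ro
p=np.load("p.npy")
def pose(th,ph,dz=0,flip=1,g=.019):
    h=np.r_[p[:2],0]; Rz=Ro.from_euler("z",p[2]-th); Rx=Ro.from_rotvec([-ph,0,0])
    tab=h+Rz.apply(np.array([-.016,-.015,.104])+Rx.apply([0,-.110,.041]))
    t0=Ro.from_matrix(np.array([[flip,0,0],[0,-flip,0],[0,0,-1]]).T)
    Rt=Rz*Rx*t0
    return tab+g*Rt.apply([0,0,1])+[0,0,dz], Rt.as_rotvec()
E
python3 - <<'E'
from kin import *
for fl in(1,-1):
    for a in((p[3],0,.1),(p[3],0),(p[3],.3),(.25,.3),(.02,.3),(.02,0),(.02,0,.1)):
        q=ik(*pose(*a,flip=fl)); print(fl,a,None if q is None else np.round(q,2))
E
```

```text
1 (np.float64(0.5060620374221371), 0, 0.1) [-0.52  0.28 -0.27  1.02  0.    1.62]
1 (np.float64(0.5060620374221371), 0) [-0.52  0.38 -0.41  0.78  0.    1.62]
1 (np.float64(0.5060620374221371), 0.3) [-0.33  0.42 -0.29  0.93 -0.29  1.82]
1 (0.25, 0.3) [-0.34  0.41 -0.3   0.85 -0.3   1.54]
1 (0.02, 0.3) [-0.34  0.41 -0.31  0.77 -0.29  1.3 ]
1 (0.02, 0) [-0.51  0.48 -0.25  0.85  0.    1.14]
1 (0.02, 0, 0.1) [-0.51  0.4  -0.1   1.07  0.    1.14]
-1 (np.float64(0.5060620374221371), 0, 0.1) [-0.52  0.28 -0.27  1.02  0.   -1.52]
-1 (np.float64(0.5060620374221371), 0) [-0.52  0.38 -0.41  0.78  0.   -1.52]
-1 (np.float64(0.5060620374221371), 0.3) [-0.33  0.42 -0.29  0.93 -0.29 -1.32]
-1 (0.25, 0.3) [-0.34  0.41 -0.3   0.85 -0.3  -1.6 ]
-1 (0.02, 0.3) [-0.34  0.41 -0.31  0.77 -0.29 -1.84]
-1 (0.02, 0) [-0.51  0.48 -0.25  0.85  0.   -2.  ]
-1 (0.02, 0, 0.1) [-0.51  0.4  -0.1   1.07  0.   -2.  ]
```

Everything is reachable. Next I'll approach and grip the tab.

```bash
python3 - <<'E'
from kin import *
movep(*pose(p[3],0,.1)); 
P,r=pose(p[3],0); print(move_l(P,velocity=.08,rot=r,until_force=8))
s=get_state(); print(s["clock"],s["position"],P,s["contact_force"].round(1))
grab(30); s=get_state(); print(s["clock"],s["finger_gap"]*85,s["contact_force"].round(1),s["position"])
for c,(x0,y0,x1,y1) in(("top",(280,120,400,250)),("side",(220,170,390,300))):
    f=grab_frame(c); im=f["img"][y0:y1,x0:x1,::-1]
    cv2.imwrite(f"pics/{c}g.png",cv2.resize(im,None,fx=4,fy=4,interpolation=cv2.INTER_CUBIC))
E
```

```text
False
6.3917 [ 0.48881398 -0.19227082  0.12653438] [ 0.48842514 -0.19205054  0.126     ] [-0.  0. -0.]
7.0667 9.724857878653038 [ 1.5 -1.1 -0.3] [ 0.48874945 -0.19243502  0.12607785]
```

View pics/sideg.png

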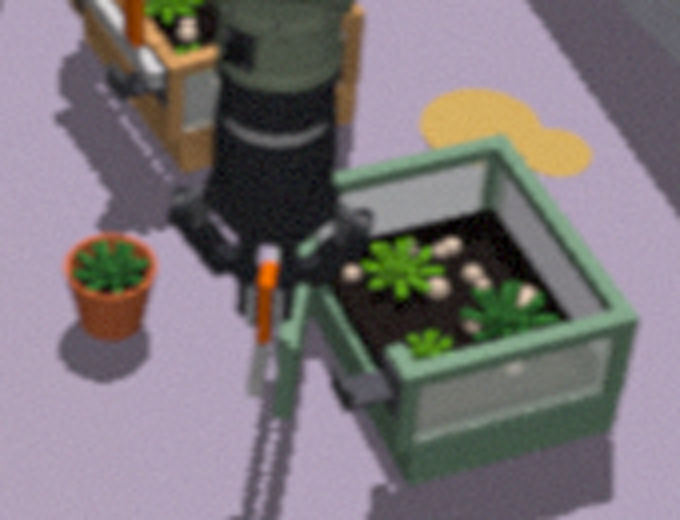

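View pics/topg.png

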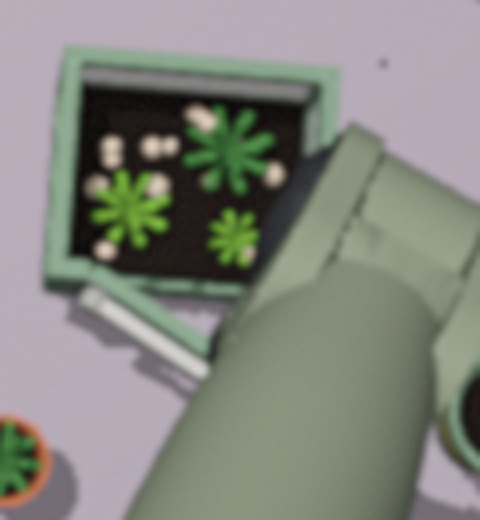

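The gap of 9.7 mm matches the tab, and the side view shows the orange tab between the fingers at zoom px (267,300). Next I'll lift the bar and swing the gate.

```bash
python3 - <<'E'
from kin import *
def go(th,ph,v=.06):
    P,r=pose(th,ph); move_l(P,velocity=v,rot=r)
    s=get_state(); print(round(s["clock"],2),round(th,2),round(ph,2),s["contact_force"].round(1),s["wrist_torque"].round(2),round(s["finger_gap"]*85,1))
for ph in(.1,.2,.28): go(p[3],ph)
for c,(x0,y0,x1,y1) in(("side",(220,170,390,300)),):
    f=grab_frame(c); im=f["img"][y0:y1,x0:x1,::-1]
    cv2.imwrite(f"pics/{c}l.png",cv2.resize(im,None,fx=4,fy=4,interpolation=cv2.INTER_CUBIC))
E
```

```text
7.5 0.51 0.1 [ 0.1 -3.3  0.1] [-0.59 -0.08 -0.15] 9.6
7.83 0.51 0.2 [ 0.9 -4.5  2.1] [-0.66 -0.08 -0.29] 9.6
8.13 0.51 0.28 [ 0.5 -5.2  2.7] [-0.74 -0.03 -0.28] 9.5
```

View pics/sidel.png

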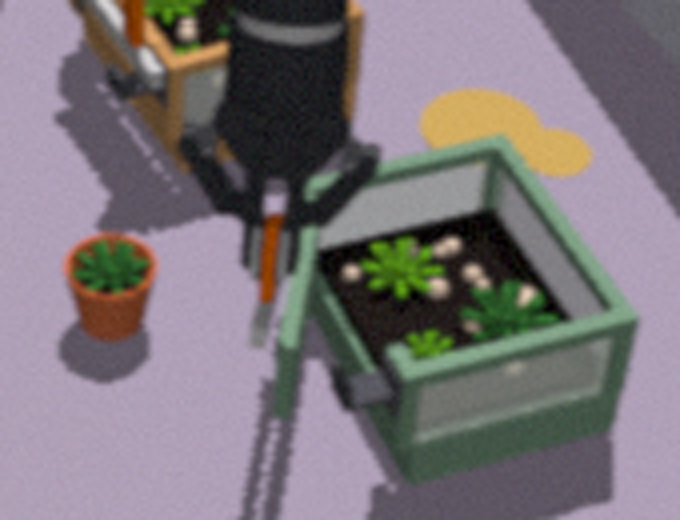

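The bar rose: its tip went from zoom row 395 to about 345. Swinging shut.

```bash
python3 - <<'E'
from kin import *
def go(th,ph,v=.06):
    P,r=pose(th,ph); hit=move_l(P,velocity=v,rot=r,until_force=20)
    s=get_state(); print(round(s["clock"],2),round(th,2),round(ph,2),hit,s["contact_force"].round(1),s["wrist_torque"].round(2),round(s["finger_gap"]*85,1))
    return hit
for th in(.42,.34,.26,.18,.1,.04):
    if go(th,.28): break
for c,(x0,y0,x1,y1) in(("side",(220,170,390,300)),):
    f=grab_frame(c); im=f["img"][y0:y1,x0:x1,::-1]
    cv2.imwrite(f"pics/{c}s.png",cv2.resize(im,None,fx=4,fy=4,interpolation=cv2.INTER_CUBIC))
E
```

```text
8.5 0.42 0.28 False [ 2.  -5.3  0. ] [-0.63 -0.28 -0.29] 9.4
8.81 0.34 0.28 False [ 0.9 -5.7  0.9] [-0.77 -0.17 -0.21] 9.8
9.12 0.26 0.28 False [ 1.8 -4.8  0.2] [-0.91 -0.19 -0.24] 9.6
9.43 0.18 0.28 False [ 2.2 -5.7  0.5] [-0.94 -0.15 -0.27] 9.6
9.73 0.1 0.28 False [ 2.7 -5.8 -0.6] [-1.   -0.26 -0.3 ] 9.8
10.0 0.04 0.28 False [ 3.5 -6.1 -1. ] [-1.03 -0.28 -0.3 ] 9.6
```

View pics/sides.png

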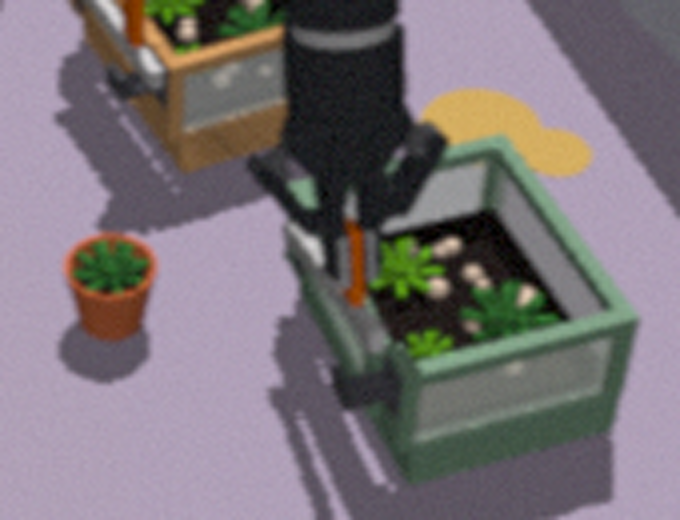

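The gate is nearly shut and the bar's end, at about zoom px (375,335), is above the catch. I'll press gently to the stop, lower and release.

```bash
python3 - <<'E'
from kin import *
def go(th,ph,v=.05,f=8):
    P,r=pose(th,ph); hit=move_l(P,velocity=v,rot=r,until_force=f)
    s=get_state(); print(round(s["clock"],2),round(th,3),round(ph,2),hit,s["contact_force"].round(1),s["position"].round(4),P.round(4),round(s["finger_gap"]*85,1))
    return hit
th=.04
for t in(.02,.0,-.02,-.04):
    th=t
    if go(t,.28,.03): break
th+=.03
for ph in(.2,.12,.06,.02):
    if go(th,ph,f=12): break
let_go(); sleep(.3)
s=get_state(); move_l(s["position"]+[0,0,.13],velocity=.12)
s=get_state(); print(s["clock"],s["contact_force"].round(2))
for c,(x0,y0,x1,y1) in(("side",(220,170,390,300)),("top",(270,110,400,250))):
    f=grab_frame(c); im=f["img"][y0:y1,x0:x1,::-1]
    cv2.imwrite(f"pics/{c}r.png",cv2.resize(im,None,fx=4,fy=4,interpolation=cv2.INTER_CUBIC))
E
```

```text
10.3 0.02 0.28 False [ 2.8 -6.3  0.1] [ 0.5444 -0.2093  0.1558] [ 0.5439 -0.2081  0.1555] 9.4
10.55 0.0 0.28 False [ 3.7 -6.1  0.7] [ 0.5467 -0.2097  0.1558] [ 0.5461 -0.2086  0.1555] 9.3
10.8 -0.02 0.28 False [ 2.2 -5.3  1.2] [ 0.5484 -0.2101  0.1557] [ 0.5484 -0.209   0.1555] 9.5
11.05 -0.04 0.28 False [-3.9 -4.7  4.2] [ 0.5486 -0.2104  0.1553] [ 0.5507 -0.2094  0.1555] 9.3
11.39 -0.01 0.2 False [ 2.8 -4.8  0.4] [ 0.5474 -0.2137  0.1475] [ 0.5471 -0.2126  0.1474] 9.6
11.72 -0.01 0.12 False [ 1.8 -5.2  3.2] [ 0.5475 -0.2166  0.1394] [ 0.5469 -0.2158  0.139 ] 9.5
12.01 -0.01 0.06 False [ 2.  -4.8  2.8] [ 0.5475 -0.2184  0.1331] [ 0.5468 -0.2177  0.1326] 9.8
12.26 -0.01 0.02 False [ 3.3 -4.9  2.6] [ 0.5475 -0.2194  0.1288] [ 0.5468 -0.2187  0.1282] 9.6
14.5083 [-0.29 -0.47 -0.36]
```

View pics/sider.png

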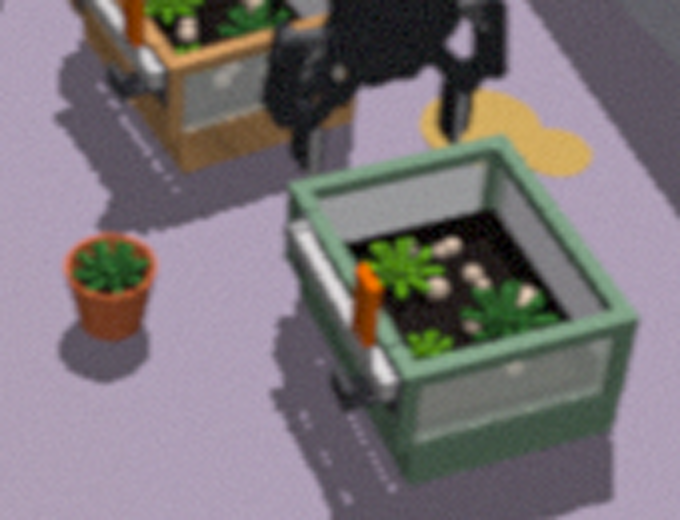

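View pics/topr.png

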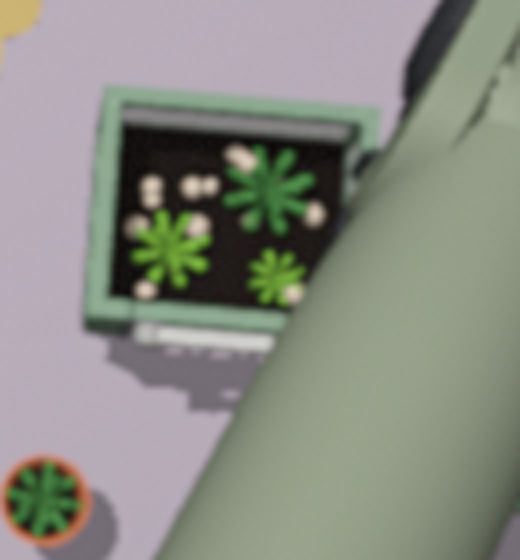

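The gate is shut, with the bar behind the catch lip at about side-zoom px (360,385), the same look as the wooden case. I'll do a quick numeric check of the tab position, then sign off.

```bash
python3 - <<'E'
from kin import *
f=grab_frame("side")
hsv=cv2.cvtColor(f["img"],cv2.COLOR_RGB2HSV); m=cv2.inRange(hsv,(3,200,120),(14,255,255))
n,l,st,ce=cv2.connectedComponentsWithStats(m)
print([(st[i].tolist(),ce[i].round(1).tolist()) for i in range(1,n) if st[i,4]>8])
print("tip",[(d["score"],d["centre"]) for d in tip_of("side","green_tab")][:2])
for th,ph in((0,0),(0,.05),(0,.13),(.1,0),(.2,0)):
    P,r=pose(th,ph,g=0); print(th,ph,proj(f,P).round(1))
for n in("painted_pot","small_pot","glass_jar"):
    for d in tip_of("side",n)[:1]: print(n,round(d["score"],2),atz(f,d["centre"],0).round(3))
print(get_state()["contact_force"].round(2))
E
```

```text
[([251, 165, 5, 16, 38], [253.2, 171.8]), ([309, 237, 7, 19, 46], [311.8, 244.9])]
tip [(0.74, [311.7, 241.4])]
0 0 [310.5 244.6]
0 0.05 [310.3 242.5]
0 0.13 [309.9 239.1]
0.1 0 [305.7 245.1]
0.2 0 [300.8 245.3]
small_pot 0.72 [ 0.437 -0.036  0.   ]
glass_jar 0.88 [0.473 0.404 0.   ]
[-0.31 -0.32 -0.23]
```

```bash
python3 - <<'E'
from cell import *
sleep(.3); print(sign_off(), get_state()["clock"])
E
```

```text
the job is handed in; nothing more can be done
the job is handed in; nothing more can be done
```

I gripped the green gate's orange tab, lifted the bar about 0.28 rad and swung the gate to its stop. Then I lowered the bar into the catch, let go and backed off 13 cm. I handed the job in at about 15 s on the robot's clock; `sign_off` gives no verdict.

**Gate and bar:** The last side picture shows the gate flush and the bar lying behind the catch lip. The orange tab's colour centre was at (311.8, 244.9), against (310.5, 244.6) predicted for a shut gate and a level bar.

**One disagreement:** The point detector put the tab about 3 px higher than that, at row 241.4. Taken alone that would mean a lift of about 0.08 rad. It also read a few pixels high before I moved anything, when I took the bar to be level, so I took this as detector bias.

**Bystanders:**
- **Small pot and jar:** they came out within about 7 mm of their first positions, which is within the detector's scatter.
- **Painted pot:** not detected in the final check, but the gripper's path stayed well away from it.
- **Wooden case:** its bar looked level in the last side picture, but I did not measure its gate or latch.

**Contact:** The force reading after backing off was about 0.5 N, so the robot was touching nothing.

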